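Tip printed knobs into the wash basket and bin the cup

ROBOT

A 6-joint arm with a two-finger parallel gripper is mounted at the origin on the work surface. World frame = base frame: x ahead of the robot, y to its left, z up, the work surface at z = 0. Lengths are in m, angles in rad, forces in N, time in s.
With the tool pointing down it reaches from about 0.25 to 0.725 m from the base axis. Payload 4 kg.
Tool frame: the origin (TCP) lies midway between the tips of the shut fingers; the grasp point (between the pads) lies 19 mm behind it; z points along the fingers, x is the direction in which the jaws open and shut, and the axes are right-handed (so a half turn about z gives the same grasp; the last joint's range is limited). The gripper opens to 85 mm and grips with 20 to 120 N. Pads are 22 mm wide; open, the fingers measure 114 mm over their backs; the gripper's body (76 mm by 85 mm) begins 54 mm behind the grasp point. The pads swing forward as they close: fully open they stand 13 mm farther back than shut.
Start: joints at [1.349, 0.241, 0.005, 1.335, 0, 1.571], TCP at [0.11, 0.488, 0.231] pointing down, gripper open.
Joint ranges: [-2.72, 2.72], [-1.05, 1.87], [-1.09, 1.28], [-1.99, 2.15], [-1.42, 1.44], [-3.14, 3.14]. Speed limits (rad/s): [2.79, 2.79, 3.14, 3.14, 3.14, 3.14].

INTERFACE

Orientations are given as a unit quaternion [x, y, z, w].
In Python, from workcell import bot gives the robot as it stands.
- The arm moves only by the tool drive_tool, never from a script. Its argument "rows" is text: rows parted by semicolons, each of 5 numbers parted by spaces: the finger opening in mm, from 0 to 85.4, then the shift along the tool's x, y, z in mm, then the turn about the tool's z in rad. A call has 1 to 12 rows; each row shifts and turns the commanded pose from where the row before left it, along the tool's axes as they then stand; what a row does not reach is not made up. A row lasts 1/10 s, in which the tool goes at most 50 mm and 8.59 degrees, less where a joint would pass 70% of its speed; a pose out of reach is approached as far as the arm can. A call is refused whole if a number of a shift passes 50 or a number of a turn 0.15, either way. A call with a gripper value outside its range is refused whole. The fingers move at their own pace and stop on an object; the grip force is fixed at half the most. Time passes only in rows, so rows that do not move let the fingers close. It gives the time, the measured TCP pose, the force and the opening at its end, in the units of the state.
- bot.get_obs(): the state, without advancing time (a new reading comes with each control period).
- bot.camera(name): name is "scene" or "side" or "wrist"; returns a dict with "image" (384x512x3 uint8, red, green, blue), "vertical_fov" (degrees; the focal length in pixels is half the picture's height over the tangent of half this angle, whatever the lens; pixels are square), "cx", "cy" (the principal point, pixels), "R" (3x3) and "t" (3): a world point X has camera coordinates R X + t; the wrist camera has in their place "tool_from_camera" (4x4, takes a point from camera to tool coordinates, whose origin is the TCP and whose axes are the tool frame's). Camera axes: x right, y down, z forward; pixel columns grow to the right and rows downward; lengths in m; the calibration is good to about 2 mm. The wrist camera is an equidistant fisheye: a pixel r from the principal point sees the ray r / f radians off the axis. A picture is of the moment at which its call begins: read the wrist's pose just before it. There is no depth.
- bot.job_done(): hands the job in, once; it reports no verdict.
The state is a dict: "clock": time; "joint_pos": joint angles; "joint_vel": joint speeds; "tau": joint torques, N m; "eef_pos": TCP position; "tool_rot": TCP orientation; "ft_force": force on the tool from outside, world axes, zero at the start; "ft_torque": the same for the moment, N m; "grip_width": finger opening in m.
Only numpy, scipy, OpenCV 4.12 (cv2) and the standard library are available. Lean on these libraries where they do the work, as an engineer would, in place of code of your own. Each camera call takes 0.05 s, during which the arm holds its last target. There are 200 camera calls.

TASK

Take the white cup out of its leaning stand and tip all six printed ball knobs from it into the wire wash basket without spilling any on the table. Then push the empty cup in through the sprung flap of the waste bin and let go, so that the cup drops inside and the flap closes behind it. Leave the bottle, the carton and the scraper where they are.

Things in the scene. Friction and masses are not known exactly. Their poses are not given: they have to be found in the camera images.
- cup: white open plastic cup, a slightly flared round cone: 105 mm high, outer diameter 56 mm at the bottom, 62 mm halfway up, 68 mm at the rim, wall 3 mm, floor 5 mm, about 60 g, plus six loose knobs in its lower half. Origin at the centre of its underside, z along its axis to the mouth. It starts in the stand, leaning 35 degrees from vertical towards the stand's +x (mouth away from the robot)
- cup_mouth (a point): centre of the cup's mouth, on its axis, 105 mm from the underside
- cup_middle (a point): point on the cup's axis 52.5 mm from the underside
- stand: fixed black stand of the leaning cup; origin on the table, 100 mm below the centre of the cup's underside; foot 150 x 100 mm. A 30 mm wide back rest runs up the cup's leaning (+x) side to its rim. Low cheeks reach 18 mm up the cup at +y and -y (71 mm over their outer faces); above them the cup's sides and its -x side are free. The cup comes out up along its own axis
- basket: fixed square wire basket standing in a black tub. Origin on the table under its centre, sides along x and y, z up. Inside 150 x 150 mm, inner floor 44 mm above the table, rim 120 mm above the table, walls 4 mm; the tub is 180 x 180 mm and 74 mm high
- bin: fixed grey waste bin, 220 x 220 mm, 300 mm high, closed but for the flap. Origin on the table under its centre, z up, front to its own -x (to the robot). Above the 160 mm front wall a face slopes at 45 degrees up and back, from x = -110 mm, z = 160 mm to x = +30 mm, z = 300 mm, and frames the flap: clear opening 158 mm along the slope, 172 mm wide
- bin_opening (a point): centre of the bin's opening, in the plane of the shut flap (bin frame x = -34 mm, y = 0, z = 226 mm). Straight in through the flap is along the bin's +x and down, 45 degrees below level
- flap (a joint): angle of the aluminium flap (155 mm along the slope, 168 mm wide, 4 mm thick), rad: 0 shut, grows as it swings into the bin, to 1.5. Hinged along the upper edge of the sloping face; a light spring (under 2 N at the lower edge) shuts it again by itself
- knob0: one of six alike grey printed ball knobs, a ball of 22 mm diameter with a short 12 mm thick collar that sticks out 2 mm on one side; origin at the ball's centre; 10 g; starts in the cup
- knob1: one of six alike grey printed ball knobs, a ball of 22 mm diameter with a short 12 mm thick collar that sticks out 2 mm on one side; origin at the ball's centre; 10 g; starts in the cup
- knob2: one of six alike grey printed ball knobs, a ball of 22 mm diameter with a short 12 mm thick collar that sticks out 2 mm on one side; origin at the ball's centre; 10 g; starts in the cup
- knob3: one of six alike grey printed ball knobs, a ball of 22 mm diameter with a short 12 mm thick collar that sticks out 2 mm on one side; origin at the ball's centre; 10 g; starts in the cup
- knob4: one of six alike grey printed ball knobs, a ball of 22 mm diameter with a short 12 mm thick collar that sticks out 2 mm on one side; origin at the ball's centre; 10 g; starts in the cup
- knob5: one of six alike grey printed ball knobs, a ball of 22 mm diameter with a short 12 mm thick collar that sticks out 2 mm on one side; origin at the ball's centre; 10 g; starts in the cup
- wash_bottle: bystander: white bottle with a yellow cap, 62 mm diameter, 180 mm high, standing; origin at the centre of its underside
- wipes_box: bystander: carton 100 x 130 x 85 mm high; origin at the centre of its underside
- scraper: bystander: scraper 190 mm long lying flat on the table along its own x; origin near its middle
Things that resemble listed ones, but are neither listed nor needed, are in the scene too. What is shaped like the cup but green or red is not meant.

How it is judged:
By the outcome, as a careful person would: the job done as asked, in the order asked, and still so for the second after the job is handed in, with the robot touching nothing.
It also fails if it takes over 54 s, if anything falls off the work surface, if the arm or the gripper's body presses on something with over 40 N, if the wrist force passes 120 N, or if a joint passes its speed limit or range.

## Working session

There is one attempt and no reset: what is moved stays moved. The work goes in short steps, Python scripts to look and compute and a tool call to move; the robot and the scene stay as the last step left them, time stands still between calls to the robot, and variables do not carry over. Pictures are saved under pics/ and viewed, about 8 in all and at most 12, crops included, and the job is handed in when it is done.

Besides the shell and the picture viewer there is one more tool, called after ">>>" as a command line: name --argument value ..., lists and objects as JSON in quotes. drive_tool: Moves the arm, as the interface text tells. Its arguments: {"type":"object","properties":{"rows":{"type":"string"}},"required":["rows"]}

```bash
ls; mkdir -p pics; python3 - <<'E'
from workcell import bot
import cv2,json,numpy as np
o=bot.get_obs(); print({k:np.round(v,3).tolist() for k,v in o.items()})
ims=[]
for n in ["scene","side"]:
    c=bot.camera(n); np.save(f'pics/{n}0.npy',c,allow_pickle=True)
    cv2.imwrite(f'pics/{n}0.png',cv2.resize(c['image'][:,:,::-1],(800,600),interpolation=cv2.INTER_CUBIC))
    print(n,c['vertical_fov'],c['cx'],c['cy'],np.round(c['R'],3).tolist(),np.round(c['t'],3).tolist())
E
```

```text
pics
{'clock': 0.0, 'joint_pos': [1.349, 0.241, 0.004, 1.335, 0.0, 1.571], 'joint_vel': [0.001, -0.002, 0.001, 0.0, 0.0, -0.0], 'tau': [0.0, -37.232, 25.241, 0.017, -0.0, 0.0], 'eef_pos': [0.11, 0.487, 0.23], 'tool_rot': [0.781, 0.625, -0.001, 0.001], 'ft_force': [0.475, -0.748, -0.602], 'ft_torque': [0.052, -0.013, 0.005], 'grip_width': 0.086}
scene 50.81504309659863 264.1509643683632 199.07457597125313 [[-0.442, 0.897, -0.017], [0.718, 0.342, -0.606], [-0.538, -0.28, -0.795]] [0.222, -0.262, 1.338]
side 50.37798632246128 252.5651561308646 188.4325715702735 [[-1.0, -0.008, 0.009], [-0.012, 0.612, -0.791], [0.001, -0.791, -0.612]] [0.489, 0.156, 1.275]
```

View pics/scene0.png

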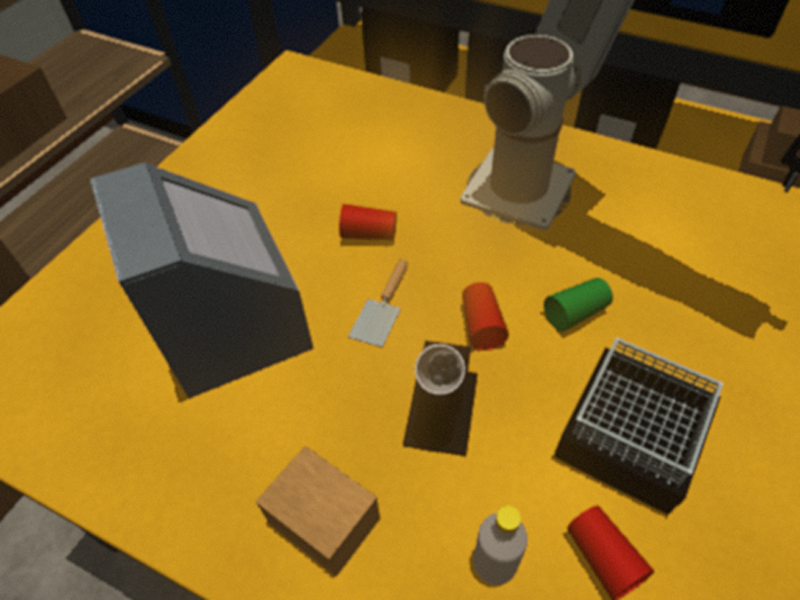

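View pics/side0.png

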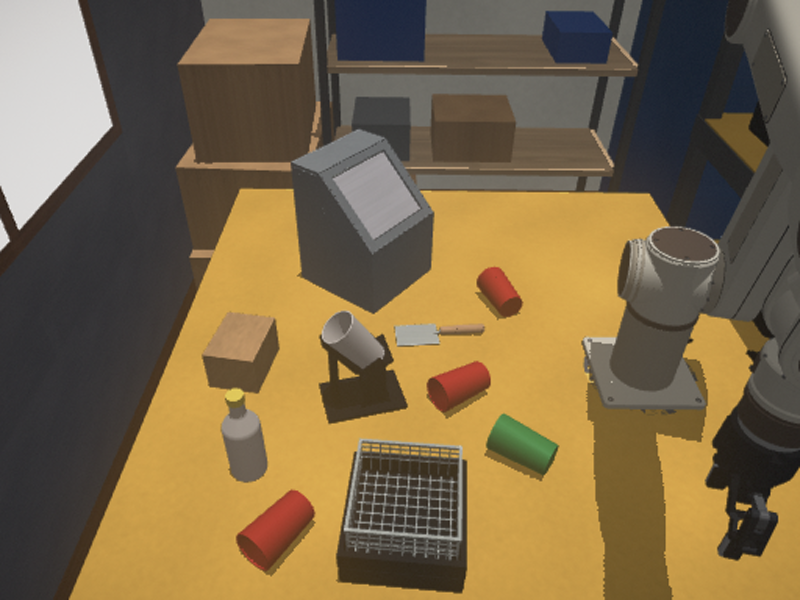

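White cup candidates: the cup in the stand (scene (441,370), side (352,342)) is the only white one. The red ones in scene at (368,222), (485,317) and (610,550), and the green one at (578,304), are decoys. I'll confirm the cup in a crop and triangulate.

```bash
cat > h.py <<'E'
import numpy as np,cv2
from scipy.spatial.transform import Rotation as Ro
def load(n): return np.load(f'pics/{n}0.npy',allow_pickle=True).item()
def ray(c,p):
    f=c['image'].shape[0]/2/np.tan(np.radians(c['vertical_fov'])/2)
    d=np.array([(p[0]-c['cx'])/f,(p[1]-c['cy'])/f,1]); R=np.array(c['R'])
    d=R.T@d; return -R.T@np.array(c['t']),d/np.linalg.norm(d)
def plane(c,p,z):
    o,d=ray(c,p); return o+d*(z-o[2])/d[2]
def tri(ca,pa,cb,pb):
    (o,d),(q,e)=ray(ca,pa),ray(cb,pb)
    s=np.linalg.lstsq(np.c_[d,-e],q-o,rcond=None)[0]
    a,b=o+s[0]*d,q+s[1]*e
    return (a+b)/2,np.linalg.norm(a-b)
E
python3 - <<'E'
from h import *
S,D=load('scene'),load('side'); k=1/1.5625
P=lambda *a:np.array(a)*k
def t(name,a,b):
    x,e=tri(S,P(*a),D,P(*b)); print(name,x.round(4),'gap',e.round(4))
print('basket scene',[plane(S,P(*p),.12).round(3).tolist() for p in [(617,343),(721,384),(690,470),(580,428)]])
print('basket side',[plane(D,P(*p),.12).round(3).tolist() for p in [(359,441),(463,447),(461,541),(346,529)]])
t('mouth',(441,369),(338,326))
print('foot side',[plane(D,P(*p),.01).round(3).tolist() for p in [(320,388),(407,405),(326,420)]])
for n,a,b in [('f1',(162,181),(332,180)),('f1b',(162,181),(385,151)),('f1c',(187,258),(332,180)),('f2',(242,208),(421,205)),('f2b',(242,208),(385,151)),('f3',(280,275),(372,239)),('f3b',(280,275),(421,205))]: t(n,a,b)
a=S['image'][205:300,245:315,::-1]; b=D['image'][185:280,195:265,::-1]
cv2.imwrite('pics/crop.png',np.hstack([cv2.resize(i,None,fx=5.7,fy=5.7,interpolation=cv2.INTER_CUBIC) for i in (a,b)]))
E
```

```text
basket scene [[0.395, 0.291, 0.12], [0.401, 0.443, 0.12], [0.551, 0.43, 0.12], [0.555, 0.283, 0.12]]
basket side [[0.543, 0.279, 0.12], [0.384, 0.288, 0.12], [0.398, 0.445, 0.12], [0.553, 0.429, 0.12]]
mouth [0.5882 0.0872 0.1866] gap 0.0024
foot side [[0.632, 0.063, 0.01], [0.466, 0.103, 0.01], [0.613, 0.142, 0.01]]
f1 [ 0.6035 -0.2971  0.3173] gap 0.1029
f1b [ 0.5177 -0.4107  0.2763] gap 0.0043
f1c [ 0.6253 -0.279   0.2722] gap 0.0029
f2 [ 0.4348 -0.3517  0.1732] gap 0.0037
f2b [ 0.5289 -0.2436  0.332 ] gap 0.0542
f3 [ 0.5388 -0.2046  0.1783] gap 0.0028
f3b [ 0.4772 -0.2467  0.1849] gap 0.1178
```

View pics/crop.png

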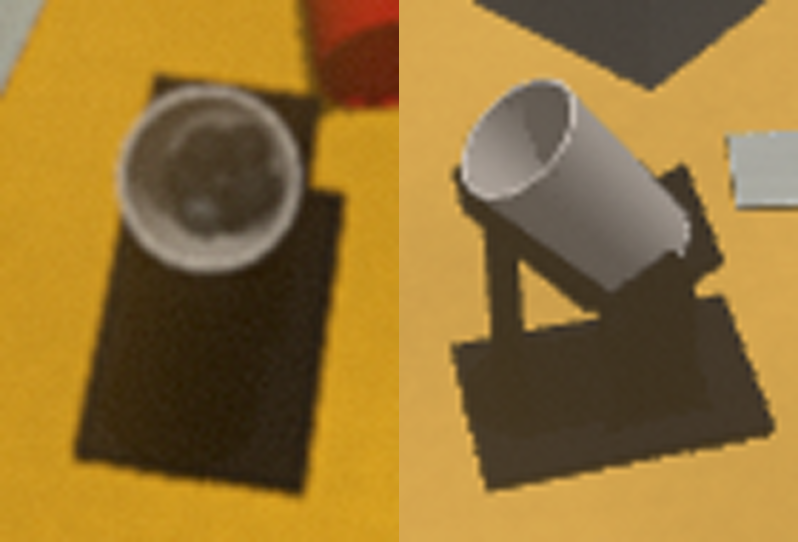

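Crop confirms it: white cup in the black stand with grey knobs inside, mouth at scene-crop (210,178) and side-crop (520,140). The tool always stays vertical, so I'll pivot the cup between the pads against the basket rim to tip it. Next I compute the poses and the approach.

```bash
cat >> h.py <<'E'
def to(target,phi_deg,o):
    """remaining shift in current tool axes (mm) and turn about tool z (rad)"""
    R=Ro.from_quat(o['tool_rot']).as_matrix(); d=R.T@(np.array(target)-o['eef_pos'])*1e3
    cur=np.degrees(np.arctan2(R[1,0],R[0,0])); t=-(phi_deg-cur+180)%360-180
    t=-((phi_deg-cur+180)%360-180)
    return d.round(1),'turn',np.radians(t).round(3),'phi',cur.round(2)
E
python3 - <<'E'
from h import *
from workcell import bot
S,D=load('scene'),load('side'); k=1/1.5625
P=lambda *a:np.array(a)*k
cs=lambda x,y:(x/5.7+245,y/5.7+205)
cd=lambda x,y:((x-399)/5.7+195,y/5.7+185)
m,e=tri(S,cs(210,178),D,cd(520,140)); print('mouth',m,e)
side=[plane(D,cd(*p),.008)[:2] for p in [(452,345),(722,297),(775,430),(487,490)]]
print(np.round(side,4).tolist(), np.mean(side,0))
sc=[plane(S,cs(*p),.008)[:2] for p in [(76,459),(303,495),(343,192)]]; print(np.round(sc,4).tolist())
ang=lambda a,b:np.degrees(np.arctan2(b[1]-a[1],b[0]-a[0]))
print('yaw side',ang(side[1],side[0]),ang(side[2],side[3]),ang(side[0],side[3])-90,ang(side[1],side[2])-90,'scene',ang(sc[2],sc[1]),ang(sc[0],sc[1])-90)
q=np.median([ang(side[1],side[0]),ang(side[2],side[3]),ang(side[0],side[3])-90,ang(side[1],side[2])-90,ang(sc[2],sc[1]),ang(sc[0],sc[1])-90])
y=np.radians(q); a=np.array([np.sin(.6109)*np.cos(y),np.sin(.6109)*np.sin(y),np.cos(.6109)])
base=m-.105*a; G=base+.072*a; T=G-[0,0,.020]
print('yaw',q,'base',base,'grasp',G,'TCP',T,'foot ctr yaw'); print(to(T+[0,0,.12],90+q,bot.get_obs()))
E
```

```text
mouth [0.58791937 0.08642024 0.18364334] 0.0004686698380081251
[[0.6347, 0.0491], [0.4921, 0.0108], [0.4642, 0.1063], [0.6073, 0.1481]] [0.54956729 0.07858488]
[[0.638, 0.0507], [0.6113, 0.1434], [0.4673, 0.1013]]
yaw side 15.057285590137536 16.29159325212681 15.461168559264806 16.304385330278976 scene 16.313380986899602 16.055322314777328
yaw 16.17345778345207 base [0.53007453 0.06964381 0.09763447] grasp [0.56973956 0.08114765 0.15661198] TCP [0.56973956 0.08114765 0.13661198] foot ctr yaw
(array([-295. ,  537.9,  -25.6]), 'turn', np.float64(-0.504), 'phi', np.float64(77.29))
```

>>> drive_tool --rows "85 -23 41.4 -2;85 -23 41.4 -2 0"

```text
invalid input at $.rows[0]: expected 5 numbers
```

>>> drive_tool --rows "85 -23 41.4 -3 0;85 -23 41.4 -3 0;85 -23 41.4 -3 0;85 -23 41.4 -3 0;85 -23 41.4 -3 0;85 -23 41.4 -3 0;85 -23 41.4 -3 0;85 -23 41.4 -3 0;85 -23 41.4 -3 0;85 -23 41.4 -3 0;85 -23 41.4 -3 0;85 -23 41.4 -3 0"

```text
clock: 1.3
eef_pos: [0.5349, 0.1076, 0.267]
tool_rot: [0.781, 0.624, -0.0, -0.0]
ft_force: [0.9, 0.3, 0.5]
grip_width: 0.085
```

>>> drive_tool --rows "85 -19 40.9 0 0;85 0 0 0 -0.12;85 0 0 0 -0.12;85 0 0 0 -0.12;85 0 0 0 -0.12;85 0 0 0 -0.02;85 0 0 0 0"

```text
clock: 2.0
eef_pos: [0.5694, 0.0817, 0.2669]
tool_rot: [0.603, 0.798, -0.0, -0.0]
ft_force: [0.7, 0.2, 1.0]
grip_width: 0.0851
```

```bash
python3 - <<'E'
from h import *
from workcell import bot
o=bot.get_obs(); print(to([.5697,.0811,.139],106.2,o),o['joint_pos'].round(2) if hasattr(o['joint_pos'],'round') else o['joint_pos'])
c=bot.camera('wrist'); print(c['cx'],c['cy'],c['vertical_fov'],np.round(c['tool_from_camera'],4).tolist())
cv2.imwrite('pics/w1.png',c['image'][:,:,::-1])
E
```

```text
(array([ -0.6,   0.2, 127.9]), 'turn', np.float64(-0.006), 'phi', np.float64(105.83)) [ 0.14  0.38  0.3   1.48 -0.   -0.13]
253.95328714084357 198.24008183042127 65.70646984690485 [[1.0, 0.001, 0.0005, -0.0001], [-0.0011, 0.9655, 0.2603, -0.0661], [-0.0002, -0.2603, 0.9655, -0.1426], [0.0, 0.0, 0.0, 1.0]]
```

View pics/w1.png

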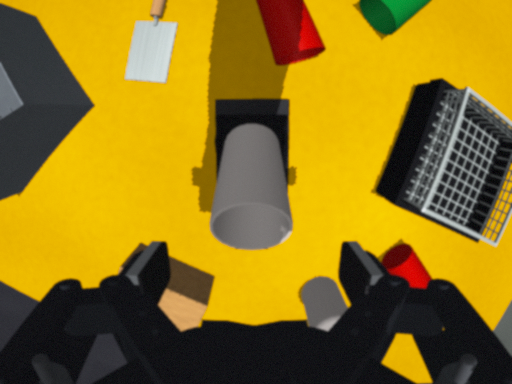

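Wrist view: the cup mouth is centred at (251,227), symmetric between the fingers, which agrees with the prediction to about 2 mm. Descend and grip.

>>> drive_tool --rows "85 -1 0 30 0;85 0 0 30 0;85 0 0 30 0;85 0 0 20 0;85 0 0 10 0;85 0 0 8 0;85 0 0 0 0"

```text
clock: 2.75
eef_pos: [0.5697, 0.0807, 0.1388]
tool_rot: [0.602, 0.798, -0.0, -0.0]
ft_force: [-0.2, -0.2, -0.7]
grip_width: 0.085
```

>>> drive_tool --rows "50 0 0 0 0;50 0 0 0 0;50 0 0 0 0;50 0 0 0 0;50 0 0 0 0;50 0 0 0 0;50 0 0 0 0;50 0 0 0 0"

```text
clock: 3.55
eef_pos: [0.5714, 0.0808, 0.1411]
tool_rot: [0.602, 0.798, 0.001, 0.001]
ft_force: [0.3, -0.7, 6.5]
grip_width: 0.0646
```

>>> drive_tool --rows "50 0 5.7 -8.2 0;50 0 8.6 -12.3 0;50 0 8.6 -12.3 0;50 0 8.6 -12.3 0;50 0 8.6 -12.3 0;50 0 8.6 -12.3 0;50 0 8.6 -12.3 0;50 0 8.6 -12.3 0;50 0 0 -15 0;50 0 0 -15 0;50 0 0 0 0"

```text
clock: 4.65
eef_pos: [0.6341, 0.0991, 0.2655]
tool_rot: [0.602, 0.798, 0.001, 0.001]
ft_force: [0.5, -0.1, -1.3]
grip_width: 0.0647
```

```bash
python3 - <<'E'
from h import *
from workcell import bot
o=bot.get_obs(); print(o['eef_pos'],o['grip_width'],o['ft_force'])
a=bot.camera('side')['image'][:,:,::-1]; b=bot.camera('wrist')['image'][:,:,::-1]
cv2.imwrite('pics/v2.png',cv2.resize(np.hstack([a[100:350,100:420],b[80:330,130:400]]),None,fx=1.3,fy=1.3))
E
```

```text
[0.63409643 0.09905052 0.26548464] 0.06465777936430876 [ 0.49073782 -0.14811367 -1.29413546]
```

View pics/v2.png

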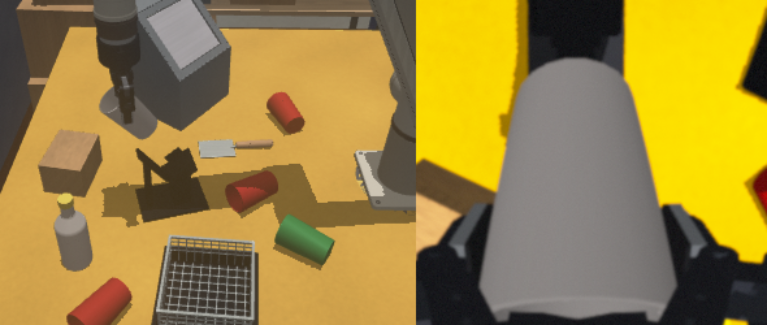

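Cup lifted cleanly, still leaning, stand empty. Now to the basket's near (robot-side) wall.

```bash
python3 - <<'E'
from h import *
from workcell import bot
o=bot.get_obs(); print(to([.381,.361,.25],87.5,o))
E
```

```text
(array([ 321.3, -170.4,   13.2]), 'turn', np.float64(0.322), 'phi', np.float64(105.94))
```

>>> drive_tool --rows "50 16 -8.5 0 0;50 30 -16 0 0;50 32 -17 0 0;50 32 -17 0 0;50 32 -17 0 0;50 32 -17 0 0;50 32 -17 0 0;50 32 -17 0 0;50 32 -17 0 0;50 32 -17 0 0;50 19.3 -9.9 0 0"

```text
clock: 5.85
eef_pos: [0.3786, 0.3619, 0.2623]
tool_rot: [0.601, 0.799, -0.001, -0.001]
ft_force: [0.3, 0.4, -1.6]
grip_width: 0.0648
```

>>> drive_tool --rows "50 0 0 0 0.08;50 0 0 0 0.08;50 0 0 0 0.08;50 0 0 0 0.08;50 0 0 10 0;50 0 0 0 0;50 0 0 0 0"

```text
clock: 6.55
eef_pos: [0.3806, 0.3604, 0.2524]
tool_rot: [0.721, 0.693, -0.001, -0.0]
ft_force: [-0.9, -0.6, -0.2]
grip_width: 0.0652
```

```bash
python3 - <<'E'
from h import *
from workcell import bot
o=bot.get_obs(); print(to([.381,.361,.177],87.5,o),o['grip_width'],o['ft_force'])
a=bot.camera('side')['image'][:,:,::-1]; b=bot.camera('wrist')['image'][:,:,::-1]
cv2.imwrite('pics/v3.png',np.hstack([cv2.resize(a[150:384,160:400],None,fx=1.6,fy=1.6),cv2.resize(b,(499,374))])[:, :800] if 0 else np.hstack([cv2.resize(a[150:384,160:400],(384,374)),cv2.resize(b[50:384,80:450],(414,374))]))
E
```

```text
(array([ 0.7,  0.5, 75.4]), 'turn', np.float64(0.003), 'phi', np.float64(87.66)) 0.06523635267242975 [-0.85457039 -0.5607478  -0.23009486]
```

View pics/v3.png

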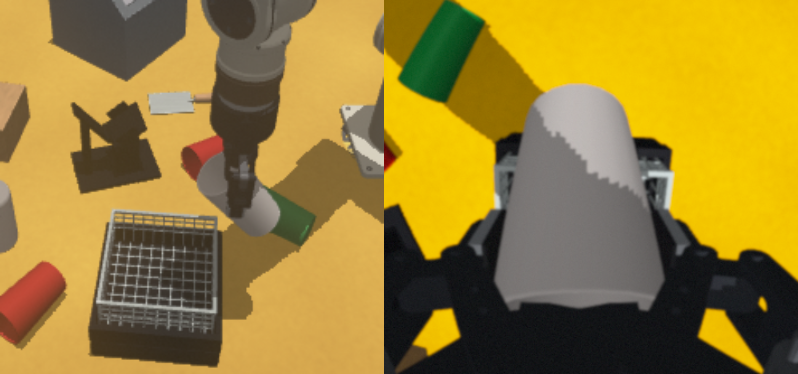

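Basket sits symmetric under the gripper and the cup still leans about 35°. Lower outside the wall, then sweep inward.

>>> drive_tool --rows "50 0 0 20 0;50 0 0 20 0;50 0 0 20 0;50 0 0 20 0;50 0 0 10 0;50 0 12 0 0;50 0 11 0 0;50 0 7 0 0;50 0 7 1 0;50 0 8 1 0;50 0 0 0 0"

```text
clock: 7.75
eef_pos: [0.4273, 0.3595, 0.1628]
tool_rot: [0.722, 0.692, 0.001, -0.0]
ft_force: [-2.7, -0.6, 4.4]
grip_width: 0.0643
```

```bash
python3 - <<'E'
from h import *
from workcell import bot
o=bot.get_obs(); print(o['eef_pos'],o['grip_width'],o['ft_force'])
a=bot.camera('side')['image'][:,:,::-1]; b=bot.camera('wrist')['image'][:,:,::-1]
cv2.imwrite('pics/v4.png',np.hstack([cv2.resize(a[150:384,160:400],(384,374)),cv2.resize(b[50:384,80:450],(414,374))]))
E
```

```text
[0.42729061 0.3594648  0.16279218] 0.06429628828957021 [-2.7046946  -0.63455299  4.36514738]
```

View pics/v4.png

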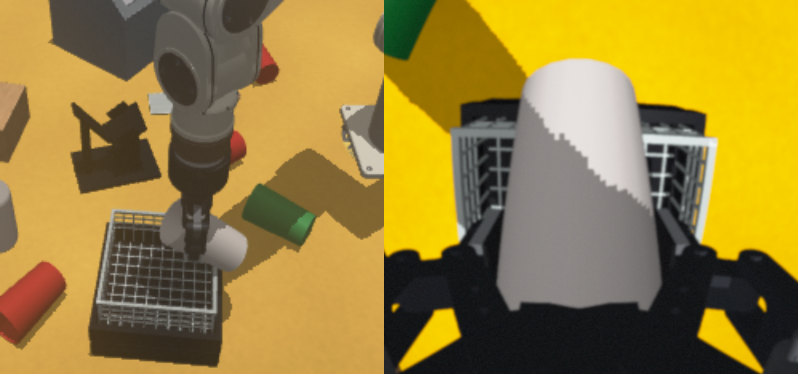

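The pivoting works: the cup in the side view has tipped to about 50–55° with the rim against its lower side. Continue.

>>> drive_tool --rows "50 0 6 4 0;50 0 6 5 0;50 0 4 5 0;50 0 4 5 0;50 0 2 5 0;50 0 2 5 0;50 0 1 5 0;50 0 0 4 0;50 0 0 0 0;50 0 0 0 0"

```text
clock: 8.85
eef_pos: [0.4563, 0.359, 0.1264]
tool_rot: [0.722, 0.692, 0.005, 0.003]
ft_force: [5.2, -1.2, 7.5]
grip_width: 0.0643
```

```bash
python3 - <<'E'
from h import *
from workcell import bot
o=bot.get_obs(); print(o['eef_pos'],o['grip_width'],o['ft_force'])
a=bot.camera('side')['image'][:,:,::-1]; b=bot.camera('wrist')['image'][:,:,::-1]
cv2.imwrite('pics/v5.png',np.hstack([cv2.resize(a[150:384,160:400],(384,374)),cv2.resize(b[50:384,80:450],(414,374))]))
E
```

```text
[0.45632811 0.3589968  0.12638114] 0.06426151213971668 [ 5.20436205 -1.19228307  7.53802134]
```

View pics/v5.png

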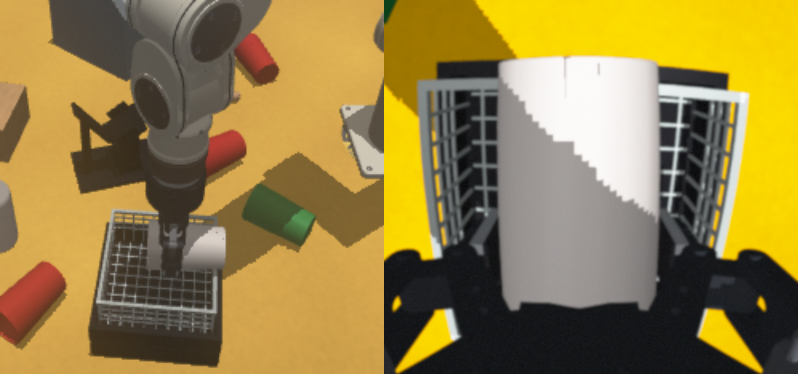

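Cup is now about horizontal, mouth inside the basket. Lower further past horizontal.

>>> drive_tool --rows "50 0 0 4 0;50 0 0 4 0;50 0 0 3 0;50 0 0 3 0;50 0 0 2 0;50 0 0 0 0;50 0 0 0 0;50 0 0 0 0"

```text
clock: 9.75
eef_pos: [0.4585, 0.3594, 0.1112]
tool_rot: [0.723, 0.691, 0.007, 0.004]
ft_force: [9.8, -2.0, 7.4]
grip_width: 0.0637
```

```bash
python3 - <<'E'
from h import *
from workcell import bot
o=bot.get_obs(); print(o['eef_pos'],o['grip_width'],o['ft_force'])
a=bot.camera('side')['image'][:,:,::-1]; b=bot.camera('wrist')['image'][:,:,::-1]; s=bot.camera('scene')['image'][:,:,::-1]
cv2.imwrite('pics/v6.png',np.hstack([cv2.resize(a[250:384,200:320],(384,374)),cv2.resize(b[50:384,80:450],(414,374))]))
cv2.imwrite('pics/v6s.png',cv2.resize(s[200:330,340:480],(646,600)))
E
```

```text
[0.45845319 0.35937471 0.11122236] 0.06371317498269206 [ 9.81928333 -2.02084197  7.35814802]
```

View pics/v6.png

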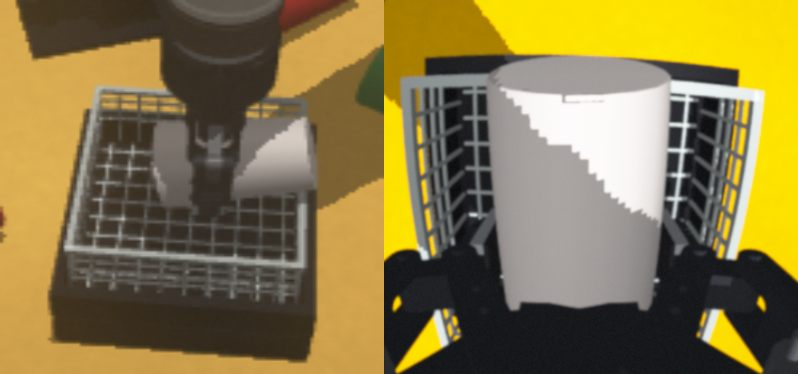

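Now about 102° (bottom disc visible at wrist (580,75)). Lower further, then shake.

>>> drive_tool --rows "50 0 0 3 0;50 0 0 3 0;50 0 0 3 0;50 0 0 2 0;50 0 0 0 0;50 0 0 0 0;50 0 0 0 0"

```text
clock: 10.6
eef_pos: [0.4583, 0.3594, 0.0998]
tool_rot: [0.723, 0.691, 0.007, 0.004]
ft_force: [9.5, -1.1, 5.0]
grip_width: 0.064
```

>>> drive_tool --rows "50 0 0 -3 0;50 0 0 3 0;50 4 0 0 0;50 -8 0 0 0;50 8 0 0 0;50 -4 0 0 0;50 0 0 -3 0;50 0 0 3 0;50 0 0 0 0;50 0 0 0 0"

```text
clock: 11.6
eef_pos: [0.4537, 0.3586, 0.0978]
tool_rot: [0.722, 0.692, 0.002, 0.001]
ft_force: [5.6, -0.7, 6.7]
grip_width: 0.0638
```

```bash
python3 - <<'E'
from h import *
from workcell import bot
o=bot.get_obs(); print(o['eef_pos'],o['grip_width'],o['ft_force'],o['ft_torque'])
b=bot.camera('wrist')['image'][:,:,::-1]; s=bot.camera('scene')['image'][:,:,::-1]
cv2.imwrite('pics/v7.png',np.hstack([cv2.resize(s[210:330,350:480],(405,374)),cv2.resize(b[50:384,80:450],(394,374))]))
E
```

```text
[0.45367218 0.35862492 0.09777296] 0.06375282679939809 [ 5.57930789 -0.69322015  6.69495253] [ 0.04015911 -0.75530381 -0.08632633]
```

View pics/v7.png

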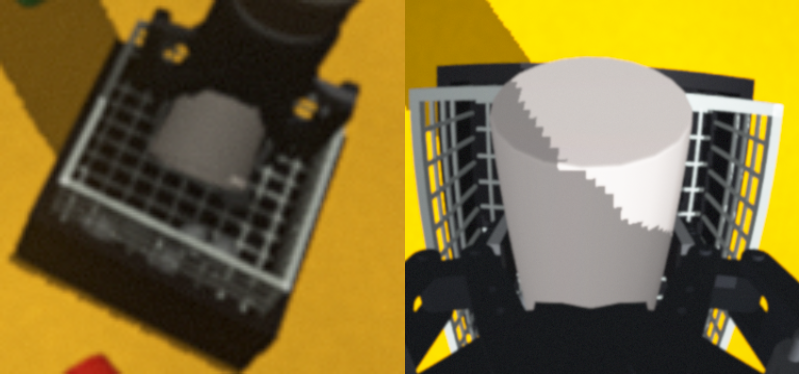

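Cup now at about 120° (bottom disc ellipse ratio about 0.5 at (590,110)). Grey knobs show in the basket at (100,220)–(235,240) of the left crop. Lift straight up with small jolts, then check basket, table and bin.

>>> drive_tool --rows "50 0 0 -15 0;50 0 0 6 0;50 0 0 -15 0;50 0 0 6 0;50 0 0 -25 0;50 0 0 -30 0;50 0 0 -30 0;50 0 0 -30 0;50 0 0 -30 0;50 0 0 -30 0;50 0 0 -20 0;50 0 0 0 0"

```text
clock: 12.9
eef_pos: [0.452, 0.3589, 0.3108]
tool_rot: [0.722, 0.692, 0.002, 0.0]
ft_force: [0.0, 0.1, -1.3]
grip_width: 0.0636
```

```bash
python3 - <<'E'
from h import *
from workcell import bot
o=bot.get_obs(); print(o['eef_pos'],o['grip_width'],o['ft_force'])
S,D=load('scene'),load('side')
# flap corners by local smooth-gray segmentation seeded at the flap centre
out={}
for n,seed in (('scene',(138,147)),('side',(241,125))):
    im=load(n)['image']; g=cv2.cvtColor(im,cv2.COLOR_RGB2GRAY); g=cv2.GaussianBlur(g,(3,3),0)
    m=np.zeros((g.shape[0]+2,g.shape[1]+2),np.uint8)
    cv2.floodFill(g.copy(),m,seed,255,12,12,cv2.FLOODFILL_FIXED_RANGE|cv2.FLOODFILL_MASK_ONLY|(255<<8)|4)
    mm=cv2.morphologyEx(m[1:-1,1:-1],cv2.MORPH_OPEN,np.ones((3,3)))
    c=max(cv2.findContours(mm,cv2.RETR_EXTERNAL,cv2.CHAIN_APPROX_NONE)[0],key=cv2.contourArea)
    h=cv2.convexHull(c); e=1.0
    while True:
        q=cv2.approxPolyDP(h,e,True)
        if len(q)<=4: break
        e+=.5
    out[n]=q[:,0].astype(float); print(n,int(g[seed[1],seed[0]]),cv2.contourArea(c),(q[:,0]*1.5625).round().tolist())
a=bot.camera('side')['image'][:,:,::-1]; s=bot.camera('scene')['image'][:,:,::-1]
cv2.imwrite('pics/v8.png',np.hstack([cv2.resize(a[220:384,180:320],(382,448)),cv2.resize(s[200:340,345:475],(416,448))]))
E
```

```text
[0.4520245  0.35893282 0.31080181] 0.06357440562484387 [ 0.0386528   0.14844819 -1.26292296]
scene 139 1903.5 [[166.0, 184.0], [245.0, 211.0], [273.0, 272.0], [191.0, 250.0]]
side 155 1469.5 [[383.0, 155.0], [416.0, 208.0], [372.0, 236.0], [336.0, 178.0]]
```

View pics/v8.png

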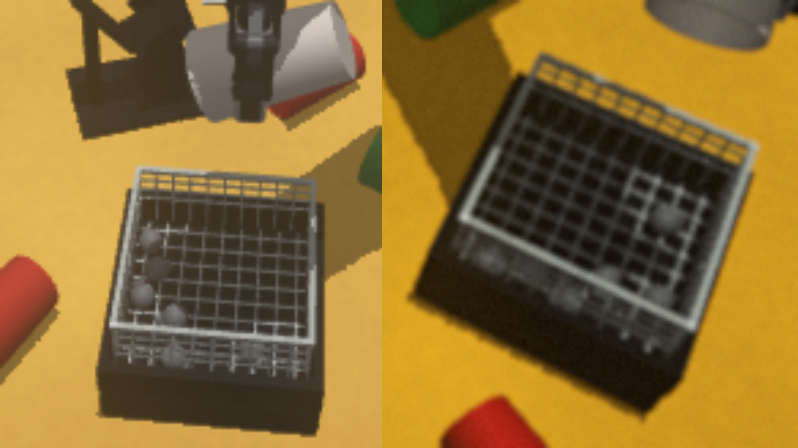

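Six knobs in the basket: side view (152,237), (158,267), (142,293), (175,315), (175,352), (258,352). Scene view shows five of them, (665,217) being the isolated one. None on the table here. Now refine the bin pose and plan the entry.

```bash
python3 - <<'E'
from h import *
from workcell import bot
S,D=load('scene'),load('side'); k=1/1.5625
def pts(A,B): return np.array([tri(S,np.array(a)*k,D,np.array(b)*k)[0] for a,b in zip(A,B)])
F=pts([(166,184),(245,211),(273,272),(191,250)],[(383,155),(416,208),(372,236),(336,178)])
G=pts([(162,181),(242,208),(280,275),(187,258)],[(385,151),(421,205),(372,239),(332,180)])
for Q in(F,G):
    c=Q.mean(0); dy=(Q[3]-Q[0]+Q[2]-Q[1]); dx=(Q[0]-Q[1]+Q[3]-Q[2])
    print(Q.round(3).tolist(),c.round(4),np.degrees(np.arctan2(dy[1],dy[0]))-90,np.degrees(np.arctan2(dx[1],dx[0])))
# bin outline on table/top: scene/side common corners
B=pts([(94,179),(149,165),(180,262),(121,281)],[(293,163),(363,130),(396,143),(325,170)]) 
c=(F.mean(0)+G.mean(0))/2; psi=np.radians(-37.7)
ex=np.array([np.cos(psi),np.sin(psi),0]); o0=c-[0,0,c[2]]+.034*ex
print('bin origin',o0)
o=bot.get_obs()
for X,Z in ((-150,300),(-117,264),(-28,172)):
    T=o0+X/1e3*ex+[0,0,Z/1e3-.02]; print(X,Z,T.round(4),to(T,52.3,o))
E
```

```text
[[0.521, -0.401, 0.273], [0.445, -0.337, 0.177], [0.539, -0.217, 0.178], [0.616, -0.277, 0.279]] [ 0.5301 -0.3079  0.2269] -37.85311862871243 -39.01867682242861
[[0.518, -0.411, 0.276], [0.435, -0.352, 0.173], [0.539, -0.205, 0.178], [0.625, -0.279, 0.272]] [ 0.5291 -0.3115  0.225 ] -37.211168302814116 -38.212450328841996
bin origin [ 0.5565369  -0.33047783  0.        ]
-150 300 [ 0.4379 -0.2387  0.28  ] (array([-596.7,   11.8,   28.4]), 'turn', np.float64(0.616), 'phi', np.float64(87.62))
-117 264 [ 0.464  -0.2589  0.244 ] (array([-615.7,   38.8,   64.3]), 'turn', np.float64(0.616), 'phi', np.float64(87.62))
-28 172 [ 0.5344 -0.3134  0.152 ] (array([-667. ,  111.6,  156.3]), 'turn', np.float64(0.616), 'phi', np.float64(87.62))
```

>>> drive_tool --rows "50 -20 1 0 0;50 -36 1 0 0;50 -44 1 0 0;50 -44 1 0 0;50 -44 1 0 0;50 -44 1 0 0;50 -44 1 0 0;50 -44 1 0 0;50 -44 1 0 0;50 -44 1 0 0;50 -44 1 0 0;50 -44 1 0 0"

```text
clock: 14.2
eef_pos: [0.441, -0.1394, 0.3068]
tool_rot: [0.722, 0.692, -0.001, -0.002]
ft_force: [2.4, 1.3, -0.4]
grip_width: 0.0635
```

>>> drive_tool --rows "50 -44 0 0 0;50 -36 0 0 0;50 -20 0 0 0;50 0 0 0 0.12;50 0 0 0 0.12;50 0 0 0 0.12;50 0 0 0 0.12;50 0 0 0 0.12;50 0 0 0 0.016;50 0 0 0 0;50 0 0 0 0"

```text
clock: 15.3
eef_pos: [0.4379, -0.2377, 0.3085]
tool_rot: [0.897, 0.442, -0.001, -0.001]
ft_force: [-0.1, 0.5, 0.4]
grip_width: 0.0636
```

```bash
python3 - <<'E'
from h import *
from workcell import bot
o=bot.get_obs(); print(o['joint_pos'],o['grip_width'],o['ft_force'])
psi=np.radians(-38); ex=np.array([np.cos(psi),np.sin(psi),0]); o0=np.array([.5565,-.3305,0])
for X,Z in ((-117,264),(-28,172)):
    T=o0+X/1e3*ex+[0,0,Z/1e3-.02]; print(X,Z,to(T,52,o))
# tilt of the cup: bottom-disc outline in the wrist picture (white-ish region)
c=bot.camera('wrist'); cv2.imwrite('pics/w9.png',c['image'][:,:,::-1])
hsv=cv2.cvtColor(c['image'],cv2.COLOR_RGB2HSV); m=((hsv[...,1]<45)&(hsv[...,2]>90)).astype(np.uint8)
k=max(cv2.findContours(m,cv2.RETR_EXTERNAL,cv2.CHAIN_APPROX_NONE)[0],key=cv2.contourArea); print('white blob',cv2.boundingRect(k))
E
```

```text
[-4.97381065e-01  2.19894565e-01  1.77272780e-01  1.53005544e+00
  1.13782573e-05  1.58754095e-01] 0.0635907034374358 [-0.06603751  0.45441178  0.3665693 ]
-117 264 (array([-0.3, 33.7, 64.5]), 'turn', np.float64(0.007), 'phi', np.float64(52.41))
-28 172 (array([ -0.9, 122.9, 156.3]), 'turn', np.float64(0.007), 'phi', np.float64(52.41))
white blob (150, 82, 211, 245)
```

>>> drive_tool --rows "50 0 9 16 0;50 0 9 16 0;50 0 8 16 0;50 0 8 16 0;50 0 10 10 0;50 0 10 10 0;50 0 10 10 0;50 0 10 10 0;50 0 10 10 0;50 0 0 0 0"

```text
clock: 16.35
eef_pos: [0.5049, -0.2896, 0.1935]
tool_rot: [0.898, 0.441, -0.001, -0.001]
ft_force: [-0.8, 0.7, -0.5]
grip_width: 0.0635
```

>>> drive_tool --rows "50 0 8 9 0;50 0 8 9 0;50 0 8 9 0;50 0 7 7 0;50 0 0 0 0;50 0 0 0 0"

```text
clock: 16.95
eef_pos: [0.5286, -0.3079, 0.1607]
tool_rot: [0.898, 0.441, -0.001, -0.001]
ft_force: [-3.0, 1.5, -1.3]
grip_width: 0.0634
```

```bash
python3 - <<'E'
from h import *
from workcell import bot
o=bot.get_obs(); print(o['eef_pos'],o['grip_width'],o['ft_force'])
a=bot.camera('side')['image'][:,:,::-1]; s=bot.camera('scene')['image'][:,:,::-1]; w=bot.camera('wrist')['image'][:,:,::-1]
cv2.imwrite('pics/v10.png',np.hstack([cv2.resize(s[80:270,40:230],(400,400)),cv2.resize(w,(400,400))]))
E
```

```text
[ 0.52857096 -0.30785255  0.16067303] 0.06335565681033034 [-2.95797332  1.46983528 -1.30334434]
```

View pics/v10.png

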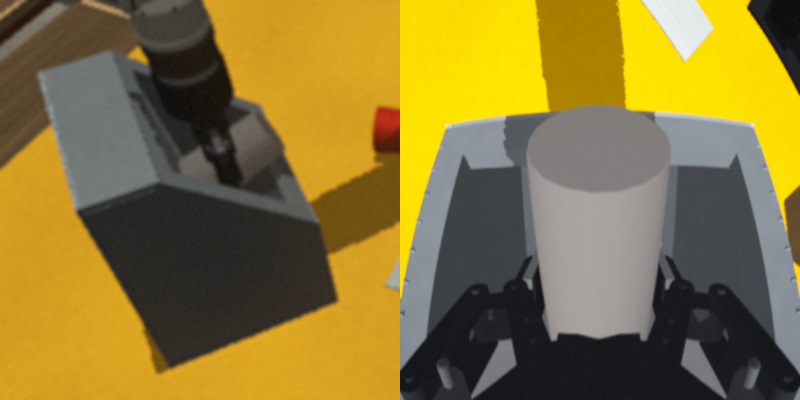

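Cup is in through the open flap and laterally centred (wrist (598,150) against bin centre at about 600). Its bottom still overhangs the lower frame strip. Nudge deeper while watching the force.

>>> drive_tool --rows "50 0 4 4 0;50 0 3 3 0;50 0 2 2 0;50 0 0 0 0;50 0 0 0 0"

```text
clock: 17.6
eef_pos: [0.5363, -0.3137, 0.1524]
tool_rot: [0.898, 0.441, -0.0, -0.0]
ft_force: [-1.9, 1.3, -0.1]
grip_width: 0.0636
```

>>> drive_tool --rows "50 0 3 1 0;50 0 3 1 0;50 0 0 0 0;50 0 0 0 0"

```text
clock: 18.0
eef_pos: [0.5411, -0.3174, 0.1505]
tool_rot: [0.898, 0.441, -0.0, -0.0]
ft_force: [-1.1, 0.5, -0.1]
grip_width: 0.0633
```

>>> drive_tool --rows "50 0 2 0 0;50 0 2 0 0;50 0 2 0 0;50 0 0 0 0;50 0 0 0 0"

```text
clock: 18.5
eef_pos: [0.5414, -0.3178, 0.1507]
tool_rot: [0.897, 0.441, -0.002, -0.004]
ft_force: [-17.7, 12.4, 6.8]
grip_width: 0.0633
```

Touched the upper frame (about 22 N); back off a little and release.

>>> drive_tool --rows "50 0 -4 0 0;50 0 -4 0 0;50 0 0 3 0;50 0 0 0 0"

```text
clock: 18.9
eef_pos: [0.5398, -0.3164, 0.1477]
tool_rot: [0.898, 0.441, 0.0, 0.0]
ft_force: [-1.7, 1.8, 2.3]
grip_width: 0.0636
```

>>> drive_tool --rows "85 0 0 0 0;85 0 0 0 0;85 0 0 0 0;85 0 0 0 0;85 0 0 0 0;85 0 0 0 0;85 0 0 0 0;85 0 0 0 0"

```text
clock: 19.7
eef_pos: [0.5395, -0.3162, 0.1476]
tool_rot: [0.898, 0.441, 0.0, 0.0]
ft_force: [-0.5, 0.6, 0.7]
grip_width: 0.0849
```

```bash
python3 - <<'E'
from h import *
from workcell import bot
o=bot.get_obs(); print(o['eef_pos'],o['grip_width'],o['ft_force'])
c=bot.camera('wrist'); cv2.imwrite('pics/w11.png',c['image'][:,:,::-1])
b=cv2.imread('pics/v10.png')[:,400:]
g=cv2.resize(c['image'][:,:,::-1],(400,400))
for n,i in (('before',b),('now',g)):
    print(n,[i[r,198].tolist() for r in (115,135,160,200,240,280,320)])
E
```

```text
[ 0.53953098 -0.31619924  0.14763464] 0.08491648061363773 [-0.46680176  0.57296102  0.68545107]
before [[123, 125, 129], [122, 124, 128], [125, 125, 129], [161, 162, 168], [161, 162, 168], [160, 162, 167], [158, 161, 166]]
now [[125, 125, 129], [124, 125, 129], [125, 127, 131], [162, 163, 169], [162, 164, 169], [160, 162, 167], [160, 161, 167]]
```

```bash
python3 - <<'E'
from h import *
from workcell import bot
def rep(n,i):
    i=cv2.GaussianBlur(i,(5,5),0).astype(int); B,G,R=i[...,0],i[...,1],i[...,2]
    m=((R-B>2)&(R-B<25)&(R>90))
    print(n,[(r,int(np.where(m[r,100:420])[0].min()+100),int(np.where(m[r,100:420])[0].max()+100)) for r in range(80,330,20) if m[r,100:420].sum()>10])
rep('w9 carrying',cv2.imread('pics/w9.png'))
rep('before',cv2.resize(cv2.imread('pics/v10.png')[:,400:],(512,384)))
rep('w11',cv2.imread('pics/w11.png'))
o=bot.get_obs()
for n in ('a','b'):
    c=bot.camera('wrist'); im=c['image'][:,:,::-1]; cv2.imwrite(f'pics/w12{n}.png',im); rep(n,im)
g=cv2.cvtColor(im,cv2.COLOR_BGR2GRAY)
for r in range(80,340,13): print(r,' '.join('%3d'%v for v in g[r,110:410:12]))
E
```

```text
w9 carrying [(120, 183, 353), (140, 166, 343), (160, 165, 342), (180, 168, 339), (200, 171, 336), (220, 173, 334), (240, 153, 331), (260, 179, 359), (280, 184, 323), (300, 189, 318), (320, 193, 314)]
before [(120, 180, 327), (140, 165, 343), (160, 164, 343), (180, 167, 340), (200, 170, 337), (220, 173, 334), (240, 176, 331), (260, 179, 328), (280, 183, 324), (300, 188, 319), (320, 193, 314)]
w11 [(100, 237, 274), (120, 176, 332), (140, 163, 347), (160, 162, 345), (180, 165, 342), (200, 168, 339), (220, 172, 335), (240, 175, 332), (260, 179, 328), (280, 184, 324), (300, 187, 320), (320, 192, 315)]
a [(100, 236, 274), (120, 176, 331), (140, 163, 347), (160, 162, 345), (180, 165, 342), (200, 168, 339), (220, 172, 335), (240, 175, 332), (260, 179, 328), (280, 183, 324), (300, 188, 319), (320, 192, 315)]
b [(80, 150, 373), (100, 237, 274), (120, 176, 331), (140, 163, 347), (160, 162, 345), (180, 165, 342), (200, 168, 339), (220, 172, 335), (240, 175, 332), (260, 179, 328), (280, 183, 324), (300, 187, 320), (320, 192, 315)]
80 210 204 163 113 105 101  96  92  86  89  88  87  89  88  90  89
[... 1311 characters left out ...]
 150 160 161 164 165 167 164 164 163 158 151 148 138 104  25  86  70  70  74
262  66  67  55  64  24  90 148 158 160 163 162 167 164 163 162 158 153 145 129  87  26  67  56  74  72
275  47  19 111  21  22  67 138 156 162 165 166 164 163 162 162 157 153 144 119  65  25  25 108  30  54
288  27  23  25  19  22 104 105 156 161 162 164 165 164 163 162 155 150 141 108 104  25  26  22  24  28
301  26  27  29  26  38 105 105 153 160 162 164 166 162 160 158 153 149 138 104 103  39  27  23  25  24
314  37  25  27  25  22 103 104 148 159 162 164 164 162 160 156 153 144 130  99 104  27  28  20  22  40
327  37  32  23  26  24  25 100  82  22  25  25  21  24  29  22  27  25  71 102  25  24  25  23  28  35
```

The cup did not drop: with the mouth first, the sprung flap (about 2–3 N against 0.6 N of weight) presses on the cup itself and holds it up. I'll regrip, back out, and re-enter turned 90° about vertical. Then the rear finger, not the cup, holds the flap open and the cup can fall free.

>>> drive_tool --rows "50 0 0 0 0;50 0 0 0 0;50 0 0 0 0;50 0 0 0 0;50 0 0 0 0;50 0 0 0 0"

```text
clock: 20.45
eef_pos: [0.5395, -0.3162, 0.1477]
tool_rot: [0.898, 0.441, -0.0, 0.0]
ft_force: [-0.2, -0.4, 1.7]
grip_width: 0.0642
```

>>> drive_tool --rows "50 0 -8 -8 0;50 0 -14 -14 0;50 0 -18 -18 0;50 0 -18 -18 0;50 0 -18 -18 0;50 0 -18 -18 0;50 0 -18 -25 0;50 0 0 -30 0;50 0 0 -20 0;50 0 0 0 0"

```text
clock: 21.45
eef_pos: [0.4517, -0.2479, 0.3204]
tool_rot: [0.898, 0.441, 0.002, 0.003]
ft_force: [0.7, 1.1, -0.3]
grip_width: 0.0638
```

>>> drive_tool --rows "50 0 0 0 -0.1;50 0 0 0 -0.14;50 0 0 0 -0.14;50 0 0 0 -0.14;50 0 0 0 -0.14;50 0 0 0 -0.14;50 0 0 0 -0.14;50 0 0 0 -0.14;50 0 0 0 -0.14;50 0 0 0 -0.14;50 0 0 0 -0.14;50 0 0 0 -0.07"

```text
clock: 22.65
eef_pos: [0.4501, -0.2472, 0.3151]
tool_rot: [0.321, 0.947, 0.0, -0.001]
ft_force: [-0.1, 0.0, -0.8]
grip_width: 0.0637
```

```bash
python3 - <<'E'
from h import *
from workcell import bot
o=bot.get_obs(); print(o['eef_pos'],o['joint_pos'],o['grip_width'],o['ft_force'])
psi=np.radians(-38); ex=np.array([np.cos(psi),np.sin(psi),0]); ey=np.array([-ex[1],ex[0],0]); o0=np.array([.5565,-.3305,0])
for X,Z in ((-108,285),(-48,225)):
    T=o0+X/1e3*ex+.017*ey+[0,0,Z/1e3-.02]; print(X,Z,T.round(3),to(T,142,o))
c=bot.camera('wrist'); im=c['image'][:,:,::-1]; cv2.imwrite('pics/w13.png',im)
i=cv2.GaussianBlur(im,(5,5),0).astype(int); m=((i[...,2]-i[...,0]>2)&(i[...,2]-i[...,0]<25)&(i[...,2]>90))
print([(r,int(np.where(m[r,120:400])[0].min()+120),int(np.where(m[r,120:400])[0].max()+120)) for r in range(80,330,20) if m[r,120:400].sum()>10])
E
```

```text
[ 0.45012925 -0.24716427  0.31511867] [-5.02273037e-01  2.52303412e-01  2.36043423e-01  1.55725167e+00
  2.09768405e-04 -1.41858547e+00] 0.06367423495772254 [-0.07360293  0.01653602 -0.75008428]
-108 285 [ 0.482 -0.251  0.265] (array([-27.4,  16.6,  50. ]), 'turn', np.float64(0.009), 'phi', np.float64(142.5))
-48 225 [ 0.529 -0.288  0.205] (array([-87.6,  16.1, 109.9]), 'turn', np.float64(0.009), 'phi', np.float64(142.5))
[(100, 228, 261), (120, 176, 331), (140, 164, 346), (160, 163, 344), (180, 167, 340), (200, 170, 338), (220, 174, 336), (240, 177, 332), (260, 180, 327), (280, 184, 323), (300, 190, 319), (320, 194, 314)]
```

>>> drive_tool --rows "50 -9 6 17 0;50 -9 6 17 0;50 -9 5 16 0;50 -10 0 10 0;50 -10 0 10 0;50 -10 0 10 0;50 -10 0 10 0;50 0 0 0 0"

```text
clock: 23.5
eef_pos: [0.5144, -0.2759, 0.2245]
tool_rot: [0.324, 0.946, 0.0, -0.001]
ft_force: [-0.8, -0.5, -0.6]
grip_width: 0.0636
```

>>> drive_tool --rows "50 -6 0 6 0;50 -6 0 6 0;50 -5 0 5 0;50 -3 0 3 0;50 0 0 0 0;50 0 0 0 0"

```text
clock: 24.1
eef_pos: [0.5292, -0.2868, 0.2062]
tool_rot: [0.323, 0.946, 0.0, -0.001]
ft_force: [-3.7, 2.7, 2.4]
grip_width: 0.0637
```

>>> drive_tool --rows "78 0 0 0 0;78 0 0 0 0;78 0 0 0 0;78 0 0 0 0;78 0 0 0 0"

```text
clock: 24.6
eef_pos: [0.526, -0.2847, 0.2045]
tool_rot: [0.323, 0.946, 0.001, -0.006]
ft_force: [-9.2, 6.8, -0.8]
grip_width: 0.0776
```

```bash
python3 - <<'E'
from h import *
from workcell import bot
o=bot.get_obs(); print(o['eef_pos'],o['grip_width'],o['ft_force'])
im=bot.camera('wrist')['image'][:,:,::-1]; cv2.imwrite('pics/w14.png',im)
g=cv2.cvtColor(im,cv2.COLOR_BGR2GRAY)
for r in range(80,340,20): print(r,' '.join('%3d'%v for v in g[r,50:470:18]))
E
```

```text
[ 0.52602682 -0.28466792  0.20450495] 0.07761562228182844 [-9.24614533  6.81991651 -0.80858315]
80 113 116 113 114 111 115 112 111 109 112 112 109 109 107  72 151 154 211 210 210 130  50  78  76
100 115 115 111 114 111 116 114 109 204 206 204 207 205 105  70 149 159 211 209 212 210  92  64  74
120 110 118 112 115 113 116 112 106 247 213 209 208 207 104  71 151 165 128 128 126 125 127 124  47
140 105 117 113 113 111 117 112 114 252 251 126 106 109 105  71 110  97 128 129 126 128 126 126 122
160 114 118 113 115 113 116 106 158 177 153 107 104 106 106  72  95 100 128 128 129 129 129 126 123
180 117 115 114 114 103 100  98 166 170 146 106 105 106 104  72  92 103 126 128 127 130 127 116 124
200 102 113 100  99  97  99  98 170 164 135 104 107 105 108  74  92 180 208 213 212 209 188 209 120
220 101  98 102  98 102  99 101 163 158 124 198 194 195 105  78  86 209 211 207 234 161 208 208 123
240  96 100 100  99  99  99 100  98 103 105 102 106 107 100  83  86 101 229 235 234 238 209 208 209
260  95 112 113  97  99  27  23  35  76  75  74  75  73  76  92  87  21  96 234 211 211 209 209 123
280  96  48  23  98  32  27  18  67  78  75  73  76  73  75 149 151  24  36  31  26 209  29 185  44
300  27  26  24  28  29  28  30  75  75  72  75  74  74  73 150 149 208  27  30  30  26  27  25  71
320  23  19  33  33  36  28  31  32  73  46  61  74  75  50  39 147  29  28  29  35  32  36  26  24
```

```bash
python3 - <<'E'
from h import *
im=cv2.imread('pics/w14.png'); hsv=cv2.cvtColor(im,cv2.COLOR_BGR2HSV).astype(int)
def ch(p,b):
    h,s,v=p
    d=int(b[2])-int(b[0])
    if s>120 and v>110 and 15<h<35: return 'y'
    if s>120 and v>60: return 'r' if h<12 or h>170 else 'g'
    if v<60: return '#'
    if v<85: return ':'
    return 'W' if d>2 else '.'
for r in range(0,384,11): print('%3d '%r+''.join(ch(hsv[r,c],im[r,c]) for c in range(0,512,6)))
E
```

```text
0 .............................................Wyyyyyyyyyyyyyyyyyyyyyyyyyyyyyyyyyyyyyyyy
 11 .................................................Wyyyyyyyyyyyyyyyyyyyyyyyyyyyyyyyyyyyy
 22 :::::::::::::::::::::::::............................Wyyyyyyyyyyyyyyyyyyyyyyyyyyyyyyyy
 33 .:...:::::::::::::::::::::::::::::::.....................yyyyyyyyyyyyyyyyyyyyyyyyyyyyy
 44 .:..........::::::::::::::::::::::::::::::::.............yyyyyyyyyyyyyyyyyyyyyyyyyyyyy
 55 .:................::::::::::::::::::::::::::::::::.......yyyyyyyyyyyyyyyrrrryyyyyyyyyy
 66 .:.....................::::::::::::::::::::::::::::......yyyyyyyyyyyyyrrrrrrryyyyyyyyy
 77 .:................................................:......yyyyyyyyyyyyrrrrrrrrrryyyyyyy
 88 ..................................................:......yyyyyyyyyyyyyrrrrrrrrrryyyyyy
 99 .:................................................:......yyyyyyyyyyyyyyyrrrrrrrrrgyyyy
110 ..................................................:......yyyyyyyyyyyyyyyyyrrrrrrrrryyy
121 ...............................WW.................:......Wyyyyyyyyyyyyyyyyyyrrrrrryyyy
132 ......
[... 1382 characters left out ...]
######.::::::::::::::::::::.....yy####################rrrryyggg
308 .......######################:::::::::::::::::::::.....yy#####################rryygggg
319 ......########################::::::::::::::::::::::..Wy########################yygggg
330 ....###############::#################################:##########################gyyyy
341 ..###############:....#############################################################yyy
352 ################:.....:############################################yy################y
363 #######:#######:......##############################################yy#######::#######
374 ########:######...:##################################################yy#####::########
```

The cup now shows small and deep (wrist cols 174–234, rows 120–220), so it is lying on the bin floor. Withdraw so the flap shuts.

>>> drive_tool --rows "60 2 0 -2 0;60 4 0 -6 0;60 8 0 -10 0;60 12 0 -14 0;60 16 0 -18 0;60 16 0 -20 0;60 16 0 -25 0;60 16 0 -30 0;60 16 0 -30 0;60 20 0 -20 0;60 20 0 0 0;60 0 0 0 0"

```text
clock: 25.85
eef_pos: [0.4133, -0.1971, 0.385]
tool_rot: [0.323, 0.946, -0.0, 0.003]
ft_force: [0.1, -0.3, -0.1]
grip_width: 0.0604
```

>>> drive_tool --rows "60 25 0 0 0;60 35 0 0 0;60 35 0 0 0;60 35 0 0 0;60 25 0 0 0;60 0 0 0 0;60 0 0 0 0;60 0 0 0 0;60 0 0 0 0"

```text
clock: 26.75
eef_pos: [0.2927, -0.1038, 0.3814]
tool_rot: [0.324, 0.946, -0.0, -0.0]
ft_force: [0.1, 0.5, 0.2]
grip_width: 0.06
```

```bash
python3 - <<'E'
from h import *
from workcell import bot
o=bot.get_obs(); print(o['clock'],o['eef_pos'],o['grip_width'],o['ft_force'])
for n in('scene','side'):
    a=bot.camera(n)['image']; b=load(n)['image']; cv2.imwrite(f'pics/end_{n}.png',a[:,:,::-1])
    d=(np.abs(a.astype(int)-b).max(2)>30).astype(np.uint8); d=cv2.morphologyEx(d,cv2.MORPH_OPEN,np.ones((3,3)))
    k,l,s,c=cv2.connectedComponentsWithStats(d); print(n,'changed regions',[s[i].tolist() for i in range(1,k) if s[i,4]>25])
    q=np.array([(166,184),(245,211),(273,272),(191,250)] if n=='scene' else [(383,155),(416,208),(372,236),(336,178)])/1.5625
    m=np.zeros(d.shape,np.uint8); cv2.fillPoly(m,[q.astype(np.int32)],1); print('flap mean gray then/now',b[m>0].mean().round(1),a[m>0].mean().round(1),'changed px',int((d*m).sum()),int(m.sum()))
E
```

```text
26.75 [ 0.29271216 -0.10376863  0.38141616] 0.06002570097130055 [0.10836272 0.53242287 0.21351911]
scene changed regions [[330, 0, 39, 30, 471], [397, 0, 19, 24, 226], [228, 13, 6, 12, 49], [309, 26, 38, 36, 555], [357, 33, 47, 64, 919], [244, 38, 6, 8, 37], [344, 43, 7, 6, 34], [242, 48, 10, 13, 105], [310, 66, 10, 13, 87], [501, 89, 11, 22, 143], [330, 103, 174, 114, 4292], [231, 105, 89, 85, 2404], [500, 116, 7, 8, 39], [265, 220, 33, 33, 535]]
flap mean gray then/now 139.9 140.3 changed px 0 1911
side changed regions [[467, 0, 45, 61, 1336], [327, 2, 20, 8, 89], [347, 8, 9, 22, 93], [306, 31, 50, 80, 2263], [432, 52, 60, 101, 2521], [451, 127, 61, 232, 7143], [395, 152, 26, 40, 596], [447, 180, 6, 7, 33], [414, 191, 46, 32, 684], [462, 195, 13, 10, 73], [206, 199, 40, 36, 861], [285, 200, 92, 40, 1666], [374, 216, 14, 8, 60], [439, 230, 14, 30, 305], [376, 245, 76, 139, 5271]]
flap mean gray then/now 157.3 159.0 changed px 0 1463
```

```bash
python3 -c "
from workcell import bot
print(bot.job_done())"
```

```text
the job is handed in; nothing more can be done
None
```

All six knobs are in the basket, the empty cup is inside the bin, and the flap is shut. I handed the job in at about 27 s with the arm clear of everything.

**How it went**
- The tool can only point down. I lifted the cup out along its own axis and pivoted it between the pads against the basket's near rim, to about 120°, so the knobs rolled out.
- My first push into the bin, mouth first, failed. The flap's spring pressed on the cup and held it up after I opened the fingers.
- I gripped it again, backed out, turned it 90° and went back in so that a finger held the flap open. This time the cup dropped when released.
- During that first push the gripper's body touched the bin's upper frame at about 22 N, under the 40 N limit.

**Last checks**
- **Knobs:** the picture after pouring shows six in the basket. The sixth is partly hidden behind wires, and one view shows only five. No knob showed on the table. The force reading was too noisy to confirm by weight that the cup was empty.
- **Cup:** after release, the wrist camera showed it small and deep, on the bin floor.
- **Flap:** the flap area matches the start pictures in both views, with no changed pixels.
- **Bottle and carton:** nothing changed around either.
- **Scraper:** a changed area overlaps it in the side view, where the arm's shadow falls. The gripper stayed well above the table there, but I had no picture views left to confirm it had not moved.

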